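# Touch off an end-horn casting at three pads with a dial indicator

## Robot

A 6-joint arm with a two-finger parallel gripper is mounted at the origin on the work surface. World frame = base frame: x ahead of the robot, y to its left, z up, the work surface at z = 0. Lengths are in m, angles in rad, forces in N, time in s.
With the tool pointing down it reaches from about 0.25 to 0.725 m from the base axis. Payload 9.7 kg.
Tool frame: the origin (TCP) lies between the finger pads; the fingertips stand 11 mm ahead of it and the grasp point (between the pads) lies 8 mm behind it; z points along the fingers, y is the line along which they close (so a half turn about z gives the same grasp; the last joint's range is limited). The gripper opens to 85 mm and grips with 20 to 120 N. Pads are 22 mm wide; open, the fingers measure 114 mm over their backs; the gripper's body (76 mm by 85 mm) begins 54 mm behind the grasp point. The pads swing forward as they close: fully open they stand 13 mm farther back than shut.
Start: joints at [1.14, 0.087, 0.176, 1.66, 0, 1.571], TCP at [0.23, 0.5, 0.242] pointing down, gripper open.
Joint ranges: [-3.13, 3.13], [-0.85, 1.81], [-1.15, 1.24], [-2.2, 2.28], [-1.44, 1.52], [-3.14, 3.14]. Speed limits (rad/s): [2.22, 2.22, 2.57, 3.14, 3.14, 3.14].

## Interface

Orientations are given as a rotation vector (axis times angle).
In Python, from workcell import * gives the robot as it stands. The module is installed in compiled form; this text tells all that it offers.
- The arm moves only by the shell command python3 -m crank 'ROWS' [FORCE]. ROWS is JSON, a list that holds one entry, the list of rows, each a list of 7 numbers: the finger opening in m, from 0 to 0.0854, then the shift along the tool's x, y, z in m, then the turn, a rotation vector about the tool's x, y, z in degrees. A call has 1 to 12 rows; each row shifts and turns the commanded pose from where the row before left it, along the tool's axes as they then stand; what a row does not reach is not made up. A row lasts 1/8 s, in which the tool goes at most 62.5 mm and 10.7 degrees, less where a joint would pass 70% of its speed; a pose out of reach is approached as far as the arm can. A call is refused whole if a number of a shift passes 0.0625 or a number of a turn 10.7, either way. A call with a gripper value outside its range is refused whole. The fingers move at their own pace and stop on an object; FORCE is the grip in N (left out, the last holds). Time passes only in rows, so rows that do not move let the fingers close. It gives the time, the measured TCP pose, the force, the opening and the grip force at its end, in the units of the state.
- get_obs(): the state, without advancing time (a new reading comes with each control period).
- get_image(name): name is "side" or "top"; returns a dict with "pixels" (480x640x3 uint8, blue, green, red), "fovy" (degrees; the focal length in pixels is half the picture's height over the tangent of half this angle, whatever the lens; pixels are square), "cx", "cy" (the principal point, pixels), "rvec" (rotation vector, rad) and "tvec" (3), from world to camera coordinates, as OpenCV has them. Camera axes: x right, y down, z forward; pixel columns grow to the right and rows downward; lengths in m; the calibration is good to about 2 mm. A picture is of the moment at which its call begins. There is no depth.
- sign_off(): hands the job in; it is judged then, once.
The state is a dict: "clock": time; "q": joint angles; "joint_vel": joint speeds; "joint_torque": joint torques, N m; "tcp_pos": TCP position; "tool_rot": TCP orientation; "contact_force": force on the tool from outside, world axes, zero at the start; "moment": the same for the moment, N m; "grip_width": finger opening in m; "gripper_force": force on a finger pad.
Only numpy, scipy, OpenCV 4.12 (cv2) and the standard library are available. Lean on these libraries where they do the work, as an engineer would, in place of code of your own. Each camera call takes 0.05 s, during which the arm holds its last target. There are 200 camera calls.

## Task

Before the end-horn casting is drilled, touch it off with the dial indicator: take the indicator out of its slot in the wooden case and, keeping it upright, press its plunger straight down on the three round pads of the horn in turn, first the pad at the foot flange, then the one at the elbow, then the one at the tip, each time until the plunger is pushed in by about 2 mm, and hold it steady there for about a second. The pads are rough-cast and their heights are not known exactly, so feel for each one and never run the plunger hard against its end. Then stand the indicator back in its slot, fully home between the brass corners, and leave everything else where it lies.

Things in the scene. Friction and masses are not known exactly. Their poses are not given: they have to be found in the camera images.
- indicator: loose chrome dial indicator, 0.25 kg, standing upright. Origin: end of the extended plunger; z up its axis. Upwards: plunger 16 mm out of stem, 8 mm ball; stem 12 mm thick, z 16-42; shoulder 44 (x) x 26 (y), z 42-50, by which it stands in the slot; dial 48 mm across, 20 thick in y, z 50-98; square dark bar 16 x 16, z 98-138, to grip from above at z 120. All centred on z
- ball (a point): lowest point of the plunger's ball, moves with the plunger; 120 mm below the middle of the holding bar when out
- plunger (a joint): how far the indicator's plunger is pushed in, m: 0 fully out, 0.007 hard against its end. Light spring of 1.5 N per mm (2 mm = 3 N, the end is met at about 10.5 N)
- horn: aluminium end horn, a bent round bar 28 mm thick strapped on a steel plate 160 (x) x 240 (y) x 15 mm; fixed. Origin: centre of the plate's underside. The horn runs from its flat foot flange at +y over the elbow (bent to +x) to the free tip at -y. Round pads stand on bosses 31 mm across, 45 mm above the table; two dark strap clamps between the pads reach 53 mm above the table
- horn_foot (a point): middle of the round pad at the foot flange end (horn x -35, y 84 mm), on its axis, 56 mm above the table, the pads' mean height. The pad's true top, a flat disc 22 mm across, lies anywhere from 8 mm below to 8 mm above this point, differently at each pad and each time (not measured: feel for it). Axes as horn
- horn_elbow (a point): middle of the round pad at the elbow, between the two others (horn x 18, y -12 mm), on its axis, 56 mm above the table, the pads' mean height. The pad's true top, a flat disc 22 mm across, lies anywhere from 8 mm below to 8 mm above this point, differently at each pad and each time (not measured: feel for it). Axes as horn
- horn_tip (a point): middle of the round pad at the free tip end (horn x -12, y -92 mm), on its axis, 56 mm above the table, the pads' mean height. The pad's true top, a flat disc 22 mm across, lies anywhere from 8 mm below to 8 mm above this point, differently at each pad and each time (not measured: feel for it). Axes as horn
- case: wooden case 170 (x) x 130 (y) x 60 mm, fixed, its lid leaning open on the +y side, slanting outwards, up to 175 mm above the table. Origin: centre of its underside; the top of its insert is 52 mm up. Steel gauge pins lie in its other slots
- slot (a point): the indicator's slot: its centre on the insert's top, 52 mm above the table, a 50 (x) x 32 (y) mm place between four brass corners 8 mm high. A 20 x 20 mm hole 46 mm deep in its middle takes stem and plunger; the shoulder rests on this face, so the indicator's origin is then 42 mm below this point. Axes as the case; the indicator's x lies along the slot's x, either way round
- carbon: bystander, loose: black carbon contact-strip offcut, 110 x 30 x 20 mm bar; leave alone. Origin: on its underside
- lug: bystander, loose: copper earthing lug, 60 mm long; leave alone. Origin: on its underside
- wrench: bystander, loose: steel open-ended wrench lying flat; leave alone. Origin: on its underside
- screwdriver: bystander, loose: screwdriver lying flat; leave alone. Origin: on its underside
- tin: bystander, loose: plain aluminium grease tin, 60 mm across, 75 mm high; leave alone. Origin: on its underside
- bush: bystander, loose: brass bush, 36 mm across, 22 mm high; leave alone. Origin: on its underside
- vblock: bystander, loose: dark steel block, 50 x 40 x 35 mm; leave alone. Origin: on its underside
Not all that is in view belongs to the job. There is more than one size of the indicator; the one meant has the size given above.

How it is judged:
By the outcome, as a careful person would: the job done as asked, in the order asked, and still so for the second after the job is handed in, with the robot touching nothing.
It also fails if it takes over 51 s, if anything falls off the work surface, if the arm or the gripper's body presses on something with over 40 N, if the wrist force passes 120 N, or if a joint passes its speed limit or range.

## Working session

There is one attempt and no reset: what is moved stays moved. The work goes in short steps, Python scripts to look and compute and a shell command to move; the robot and the scene stay as the last step left them, time stands still between calls to the robot, and variables do not carry over. Pictures are saved under pics/ and viewed, at most 11 in all, crops included, and the job is handed in when it is done.

```bash
mkdir -p pics; python3 - <<'E'
from workcell import *
import cv2
for n in("top","side"):
    d=get_image(n);cv2.imwrite(f"pics/{n}0.png",d["pixels"])
    print(n,d["fovy"],d["cx"],d["cy"],d["rvec"],d["tvec"])
o=get_obs();print(o)
E
```

```text
top 50.921403939709414 326.06702138611416 242.37766266745354 [ 2.11629465 -2.1539507   0.14387282] [0.01882084 0.58186427 1.02314888]
side 51.61397022489173 311.61630186805144 244.89473933022012 [ 0.47156715 -2.7675343   1.06893909] [0.5406303  0.18108626 0.73351255]
{'clock': 0.1, 'q': array([ 1.14000979e+00,  8.74381684e-02,  1.75200364e-01,  1.65976691e+00,
       -7.08047270e-06,  1.57084094e+00]), 'joint_vel': array([-0.00048543, -0.00039826,  0.00151634, -0.00229986,  0.00030435,
       -0.00046234]), 'joint_torque': array([-2.04432763e-03, -5.21560407e+01,  4.65653694e+01,  1.59733160e-02,
       -1.10880674e-05, -1.25182237e-05]), 'tcp_pos': array([0.22959856, 0.49958603, 0.24162907]), 'tool_rot': array([-6.71472324e-01, -3.06873700e+00,  1.85650409e-03]), 'contact_force': array([-0.20292696,  0.14809063,  0.01524565]), 'moment': array([ 0.01355045,  0.0413742 , -0.0049685 ]), 'gripper_force': 0.0, 'grip_width': 0.08548290885575549}
```

View pics/top0.png

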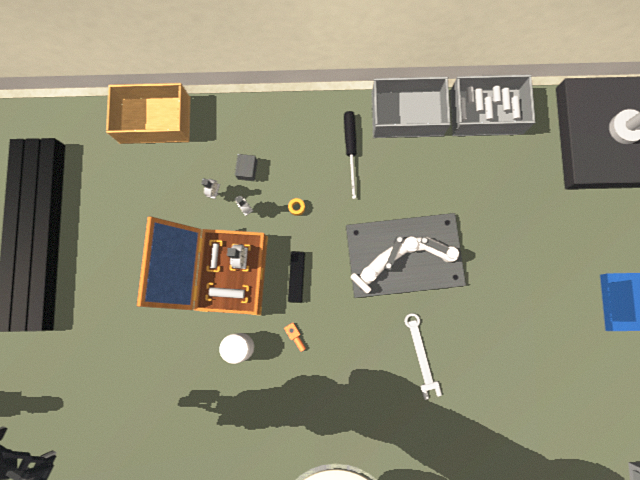

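View pics/side0.png

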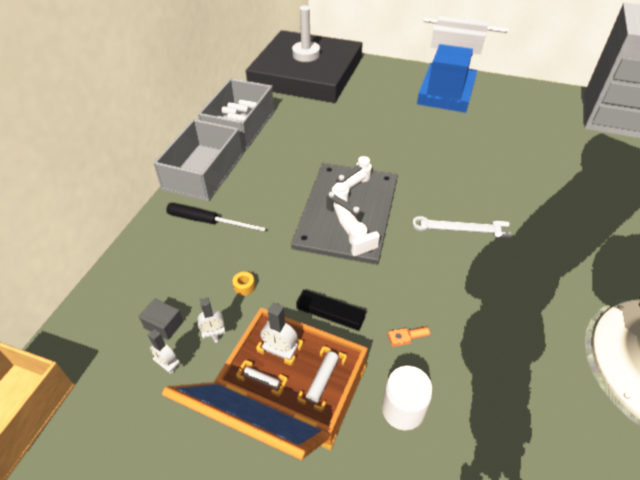

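The top view shows the case at (232,270) and the horn plate at (405,255). There are three indicator look-alikes: one standing in the case slot at top (240,257) / side (278,335), and two small ones on the table at top (210,187) and (243,205). The one in the case is the largest, so I'll check it close up.

```bash
cat > h.py <<'E'
import numpy as np,cv2
from scipy.spatial.transform import Rotation as R
CAM={}
def cam(n,d):
    f=240/np.tan(np.radians(d["fovy"]/2));return f,d["cx"],d["cy"],R.from_rotvec(np.ravel(d["rvec"])).as_matrix(),np.ravel(d["tvec"])
TOP=cam("top",dict(fovy=50.921403939709414,cx=326.06702138611416,cy=242.37766266745354,rvec=[2.11629465,-2.1539507,0.14387282],tvec=[0.01882084,0.58186427,1.02314888]))
SIDE=cam("side",dict(fovy=51.61397022489173,cx=311.61630186805144,cy=244.89473933022012,rvec=[0.47156715,-2.7675343,1.06893909],tvec=[0.5406303,0.18108626,0.73351255]))
def p2w(c,u,v,z):
    f,cx,cy,M,t=c;r=M.T@[(u-cx)/f,(v-cy)/f,1];o=-M.T@t;return o+r*(z-o[2])/r[2]
def w2p(c,p):
    f,cx,cy,M,t=c;q=M@np.asarray(p)+t;return q[:2]/q[2]*f+[cx,cy]
E
python3 - <<'E'
import cv2
t=cv2.imread("pics/top0.png");s=cv2.imread("pics/side0.png")
cv2.imwrite("pics/c1.png",cv2.resize(t[210:325,130:275],(0,0),fx=5,fy=5,interpolation=cv2.INTER_CUBIC))
cv2.imwrite("pics/c2.png",cv2.resize(t[205:305,340:470],(0,0),fx=6,fy=6,interpolation=cv2.INTER_CUBIC)[:, :])
cv2.imwrite("pics/c3.png",cv2.resize(s[290:460,140:380],(0,0),fx=3.3,fy=3.3,interpolation=cv2.INTER_CUBIC))
E
```

```text
(no output)
```

View pics/c1.png

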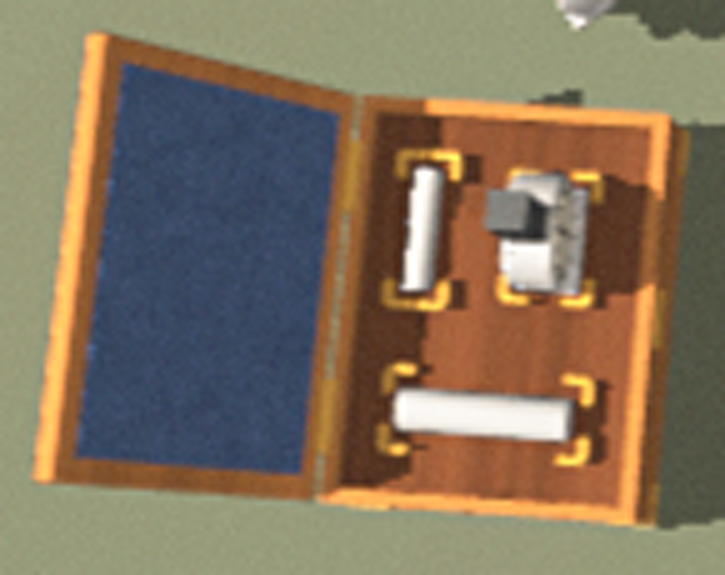

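View pics/c2.png

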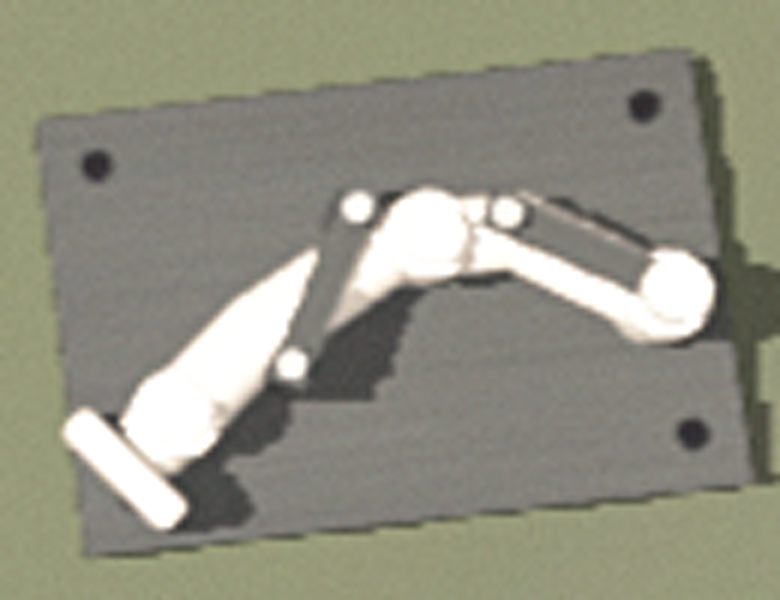

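View pics/c3.png

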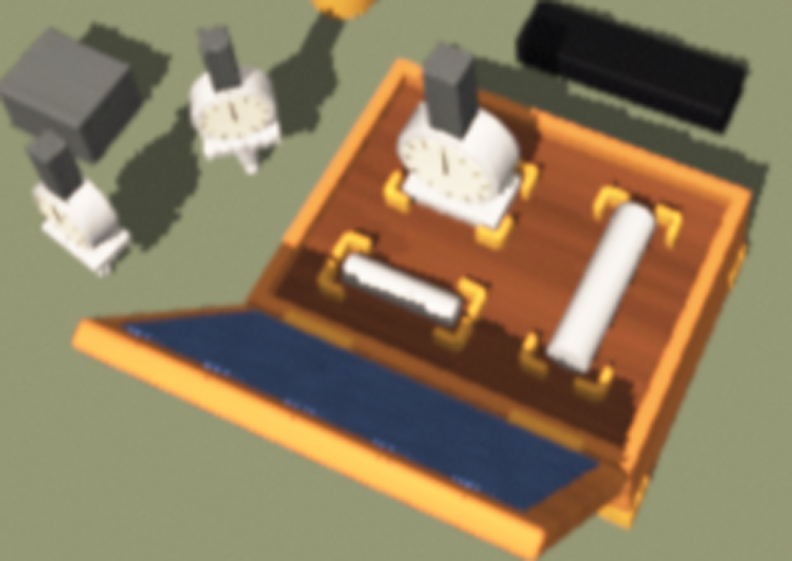

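The close crops confirm it: the indicator standing in the case between brass corners, with its dark bar top at side (277,308) and top (232,253), is clearly bigger than the two on the table. Next, horn plate corners, case rim and pads.

```bash
cat >m.py <<'E'
from h import *
from scipy.optimize import least_squares
def c(p,ox,oy,s): return np.array([ox+(p[0]+.5)/s-.5, oy+(p[1]+.5)/s-.5])
def fit(cam,px,loc,z):
    W=np.array([p2w(cam,*p,z)[:2] for p in px]);loc=np.array(loc)
    lc=loc-loc.mean(0);wc=W-W.mean(0)
    yaw=np.arctan2((lc[:,0]*wc[:,1]-lc[:,1]*wc[:,0]).sum(),(lc*wc).sum())
    M=np.array([[np.cos(yaw),-np.sin(yaw)],[np.sin(yaw),np.cos(yaw)]])
    t=W.mean(0)-M@loc.mean(0)
    return t,M,np.degrees(yaw),W-(loc@M.T+t)
pl=[c(p,340,205,6) for p in[(40,120),(690,52),(752,485),(88,553)]]
t,M,y,r=fit(TOP,pl,[(.08,.12),(.08,-.12),(-.08,-.12),(-.08,.12)],.015)
print("horn",t,y,"\n",(r*1e3).round(1))
pads=dict(foot=(-.035,.084),elbow=(.018,-.012),tip=(-.012,-.092))
seen=dict(foot=(178,417),elbow=(427,228),tip=(677,284))
for k in pads:
    w=t+M@pads[k];print(k,w.round(4),"seen",p2w(TOP,*c(seen[k],340,205,6),.056)[:2].round(4),"side px",w2p(SIDE,[*w,.056]).round(1))
cs=[c(p,130,210,5) for p in[(360,97),(672,117),(640,523),(322,492)]]
t,M,y,r=fit(TOP,cs,[(.085,.065),(.085,-.065),(-.085,-.065),(-.085,.065)],.060)
print("case",t,y,"\n",(r*1e3).round(1))
sl=[c(p,130,210,5) for p in[(603,175),(592,305),(498,303),(512,172)]]
W=np.array([p2w(TOP,*p,.06)[:2] for p in sl]);print("slot",W.mean(0),W, "case-local",M.T@(W.mean(0)-t))
print("bar top",p2w(TOP,*c((510,213),130,210,5),.148)[:2],"side",p2w(SIDE,*c((451,60),140,290,3.3),.148)[:2])
ss=[c(p,140,290,3.3) for p in[(537,163),(387,200),(487,243)]]
print("slot side",[p2w(SIDE,*p,.06)[:2].round(4) for p in ss])
E
python3 m.py
```

```text
horn [ 0.55657587 -0.16106272] 4.897131768695685 
 [[-1.  -1.1]
 [-0.9  0.9]
 [ 0.8  1.2]
 [ 1.2 -1. ]]
foot [ 0.5145 -0.0804] seen [ 0.5122 -0.08  ] side px [358.9 224.3]
elbow [ 0.5755 -0.1715] seen [ 0.5765 -0.1684] side px [341.1 184.5]
tip [ 0.5525 -0.2538] seen [ 0.5553 -0.2539] side px [364.6 161.1]
case [0.52434243 0.2101221 ] -4.790137216367557 
 [[-1.3  1.9]
 [-1.6 -0.2]
 [-0.5 -1.6]
 [ 3.4 -0.1]]
slot [0.55167445 0.18838588] [[0.57800858 0.16694503]
 [0.52357629 0.17117031]
 [0.52511304 0.21030308]
 [0.5799999  0.2051251 ]] case-local [ 0.02905167 -0.0193779 ]
bar top [0.55073655 0.18768374] side [0.55263682 0.18821165]
slot side [array([0.5262, 0.1706]), array([0.5801, 0.2085]), array([0.5325, 0.2134])]
```

```bash
cat >go.py <<'E'
import sys
from h import *
from workcell import *
def st(target=None,yaw=None):
    o=get_obs();M=R.from_rotvec(o["tool_rot"]).as_matrix()
    print("t",round(o["clock"],2),"tcp",o["tcp_pos"].round(4),"F",o["contact_force"].round(2),"Mo",o["moment"].round(3),"w",round(o["grip_width"],4),"g",round(o["gripper_force"],1))
    print("y yaw",np.degrees(np.arctan2(M[1,1],M[0,1])).round(2),"z",M[:,2].round(4))
    if target is not None: print("tool shift",(M.T@(np.array(target)-o["tcp_pos"])).round(4))
a=[float(x) for x in sys.argv[1:]]
st(a if a else None)
E
python3 -m crank '[[[0.0854,0,0,0,0,0,-9.95],[0.0854,0,0,0,0,0,-9.95],[0.0854,-0.0347,-0.0283,0,0,0,0],[0.0854,-0.0347,-0.0283,0,0,0,0],[0.0854,-0.0347,-0.0283,0,0,0,0],[0.0854,-0.0347,-0.0283,0,0,0,0],[0.0854,-0.0347,-0.0283,0,0,0,0],[0.0854,-0.0347,-0.0283,0,0,0,0],[0.0854,-0.0347,-0.0283,0,0,0,0],[0.0854,-0.0347,-0.0283,0,0,0,0],[0.0854,-0.0347,-0.0283,0,0,0,0],[0.0854,-0.0347,-0.0283,0,0,0,0]]]'
python3 go.py 0.552 0.188 0.123
```

```text
clock: 1.6
tcp_pos: [0.5527, 0.1876, 0.2419]
tool_rot: [-0.131, -3.138, 0.0]
contact_force: [0.6, 1.5, -0.2]
grip_width: 0.0853
gripper_force: 0.0
t 1.6 tcp [0.5527 0.1876 0.2419] F [ 0.56  1.48 -0.24] Mo [ 0.071 -0.052  0.024] w 0.0853 g 0.0
y yaw 85.21 z [-6.e-04 -1.e-04 -1.e+00]
tool shift [0.0007 0.0004 0.1189]
```

```bash
python3 -m crank '[[[0.0854,0,0,0.035,0,0,0],[0.0854,0,0,0.035,0,0,0],[0.0854,0,0,0.03,0,0,0],[0.06,0,0,0.018,0,0,0],[0.03,0,0,0,0,0,0],[0.01,0,0,0,0,0,0],[0.01,0,0,0,0,0,0],[0.01,0,0,0,0,0,0],[0.01,0,0,0,0,0,0],[0.01,0,0,0,0,0,0]]]' 50
python3 go.py 0.552 0.188 0.123; python3 - <<'E'
import cv2
from workcell import *
a=get_image("top")["pixels"][200:330,130:290];b=get_image("side")["pixels"][260:400,180:380]
cv2.imwrite("pics/g.png",cv2.hconcat([cv2.resize(a,(400,325)),cv2.resize(b,(400,325))]))
E
```

```text
clock: 2.85
tcp_pos: [0.5525, 0.1892, 0.1258]
tool_rot: [0.131, 3.136, 0.002]
contact_force: [0.2, 1.3, 6.3]
grip_width: 0.0157
gripper_force: 49.6
t 2.85 tcp [0.5525 0.1892 0.1258] F [0.2  1.3  6.27] Mo [0.288 0.04  0.028] w 0.0157 g 49.6
y yaw 85.23 z [ 0.0024  0.0012 -1.    ]
tool shift [ 0.0004 -0.0013  0.0028]
```

View pics/g.png

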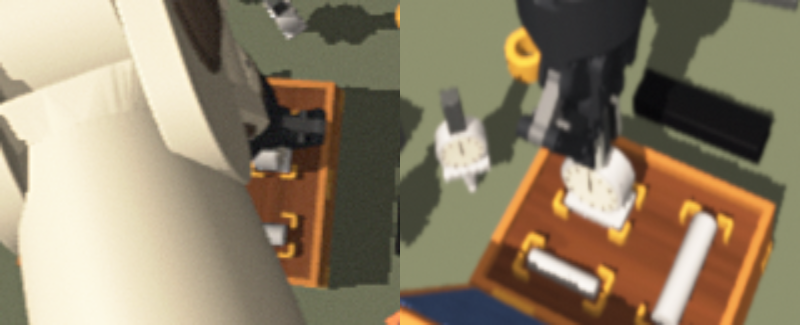

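Gripped (opening 15.7 mm, which matches the bar); the indicator is still seated in its slot. Now lifting straight up.

```bash
python3 -m crank '[[[0.01,0,0,-0.004,0,0,0],[0.01,0,0,-0.01,0,0,0],[0.01,0,0,-0.016,0,0,0],[0.01,0,0,-0.02,0,0,0],[0.01,0,0,-0.02,0,0,0],[0.01,0,0,-0.01,0,0,0],[0.01,0,0,0,0,0,0],[0.01,0,0,0,0,0,0]]]'
python3 go.py 0.5135 -0.080 0.203;python3 - <<'E'
import cv2
from workcell import *
cv2.imwrite("pics/l.png",cv2.resize(get_image("side")["pixels"][220:400,180:400],None,fx=2.5,fy=2.5))
E
```

```text
clock: 3.95
tcp_pos: [0.5517, 0.1887, 0.2035]
tool_rot: [-0.131, -3.138, 0.001]
contact_force: [0.0, -0.5, -2.7]
grip_width: 0.0151
gripper_force: 48.9
t 3.95 tcp [0.5517 0.1887 0.2035] F [ 0.01 -0.55 -2.67] Mo [0.073 0.017 0.008] w 0.0151 g 48.9
y yaw 85.22 z [-1.e-03 -4.e-04 -1.e+00]
tool shift [ 0.0156 -0.271   0.0007]
```

View pics/l.png

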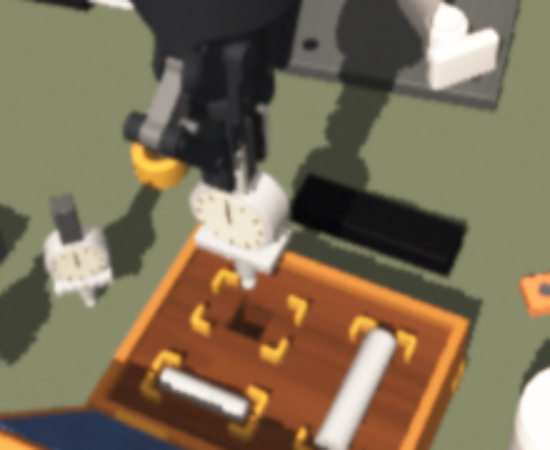

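The indicator hangs upright and its plunger is out, with the ball at side (280,334). The empty slot is visible. Moving over the foot pad.

```bash
python3 -m crank '[[[0.01,0.0026,-0.0452,0,0,0,0],[0.01,0.0026,-0.0452,0,0,0,0],[0.01,0.0026,-0.0452,0,0,0,0],[0.01,0.0026,-0.0452,0,0,0,0],[0.01,0.0026,-0.0452,0,0,0,0],[0.01,0.0026,-0.045,0,0,0,0],[0.01,0,0,0,0,0,0],[0.01,0,0,0.01,0,0,0],[0.01,0,0,0.01,0,0,0],[0.01,0,0,0,0,0,0],[0.01,0,0,0,0,0,0]]]'
python3 go.py 0.5135 -0.080 0.183;python3 - <<'E'
import cv2
from workcell import *
cv2.imwrite("pics/f.png",cv2.resize(get_image("side")["pixels"][130:270,280:440],None,fx=4,fy=4,interpolation=cv2.INTER_CUBIC))
E
```

```text
clock: 5.38
tcp_pos: [0.5138, -0.0794, 0.1842]
tool_rot: [-0.13, -3.139, -0.0]
contact_force: [0.7, -0.2, -3.9]
grip_width: 0.0157
gripper_force: 49.9
t 5.38 tcp [ 0.5138 -0.0794  0.1842] F [ 0.69 -0.19 -3.86] Mo [-0.033 -0.011  0.065] w 0.0157 g 49.9
y yaw 85.27 z [-2.e-04  0.e+00 -1.e+00]
tool shift [ 0.0002 -0.0006  0.0012]
```

View pics/f.png

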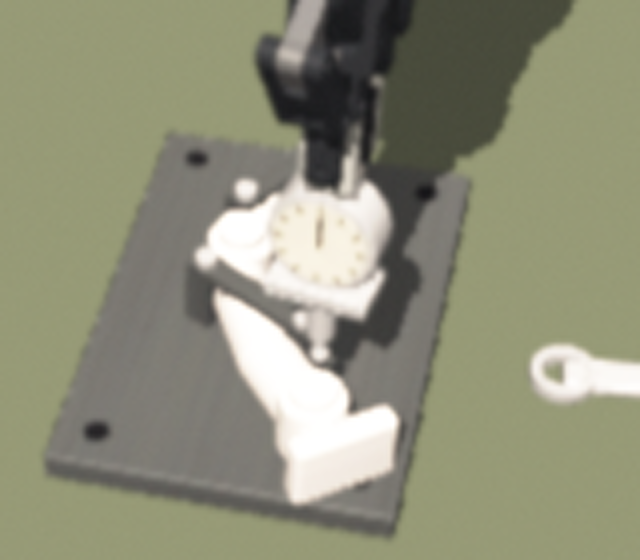

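```bash
python3 - <<'E'
from h import *
for z in(.066,.068,.070): print(z,((w2p(SIDE,[.5138,-.0794,z])-[280,130]+.5)*4).round(1))
for z in(.048,.052,.056,.06): print(z,((w2p(SIDE,[.5138,-.0794,z])-[280,130]+.5)*4).round(1))
E
python3 -m crank '[[[0.01,0,0,0.004,0,0,0],[0.01,0,0,0,0,0,0]]]'; python3 go.py
```

```text
0.066 [319.9 364.9]
0.068 [320.1 361.6]
0.07 [320.4 358.3]
0.048 [317.6 394. ]
0.052 [318.1 387.6]
0.056 [318.6 381.2]
0.06 [319.1 374.7]
clock: 5.68
tcp_pos: [0.5137, -0.0799, 0.18]
tool_rot: [-0.131, -3.139, -0.0]
contact_force: [0.0, -0.7, -2.8]
grip_width: 0.0155
gripper_force: 49.9
t 5.67 tcp [ 0.5137 -0.0799  0.18  ] F [ 0.   -0.7  -2.76] Mo [-0.062 -0.005  0.004] w 0.0155 g 49.9
y yaw 85.22 z [-3.e-04  0.e+00 -1.e+00]
```

```bash
python3 -m crank '[[[0.01,0,0,0.003,0,0,0],[0.01,0,0,0,0,0,0],[0.01,0,0,0,0,0,0]]]'; python3 go.py|head -1
python3 -m crank '[[[0.01,0,0,0.001,0,0,0],[0.01,0,0,0.001,0,0,0],[0.01,0,0,0,0,0,0]]]'|grep -E "tcp|contact"

```

```text
clock: 6.05
tcp_pos: [0.5137, -0.08, 0.1773]
tool_rot: [0.131, 3.139, -0.0]
contact_force: [-0.9, -0.3, -3.0]
grip_width: 0.0149
gripper_force: 49.9
t 6.05 tcp [ 0.5137 -0.08    0.1773] F [-0.88 -0.27 -3.03] Mo [-0.016 -0.046  0.035] w 0.0149 g 49.9
tcp_pos: [0.5137, -0.0799, 0.1752]
contact_force: [-0.2, -0.3, -3.6]
```

```bash
python3 -m crank '[[[0.01,0,0,0.001,0,0,0],[0.01,0,0,0.001,0,0,0],[0.01,0,0,0,0,0,0]]]'|grep -E "tcp|contact"

```

```text
tcp_pos: [0.5137, -0.08, 0.1732]
contact_force: [-0.6, 0.2, -3.0]
```

```bash
python3 -m crank '[[[0.01,0,0,0.001,0,0,0],[0.01,0,0,0.001,0,0,0],[0.01,0,0,0,0,0,0]]]'|grep -E "tcp|contact"

```

```text
tcp_pos: [0.5137, -0.0799, 0.1712]
contact_force: [0.7, -0.6, -1.5]
```

```bash
python3 -m crank '[[[0.01,0,0,0.001,0,0,0],[0.01,0,0,0.001,0,0,0],[0.01,0,0,0,0,0,0]]]'|grep -E "tcp|contact"

```

```text
tcp_pos: [0.5137, -0.08, 0.1692]
contact_force: [0.1, -0.3, -3.2]
```

```bash
python3 -m crank '[[[0.01,0,0,0.001,0,0,0],[0.01,0,0,0.001,0,0,0]]]'|grep -E "tcp|contact"; python3 -m crank '[[[0.01,0,0,0,0,0,0]]]'|grep -E "tcp|contact"

```

```text
tcp_pos: [0.5137, -0.08, 0.1672]
contact_force: [-0.2, 0.1, -2.2]
tcp_pos: [0.5137, -0.08, 0.1672]
contact_force: [0.7, 0.5, -2.8]
```

```bash
python3 -m crank '[[[0.01,0,0,0.001,0,0,0],[0.01,0,0,0.001,0,0,0]]]'|grep -E "tcp|contact"; python3 -m crank '[[[0.01,0,0,0,0,0,0]]]'|grep -E "tcp|contact"

```

```text
tcp_pos: [0.5137, -0.08, 0.1653]
contact_force: [-0.0, 0.4, -2.4]
tcp_pos: [0.5137, -0.08, 0.1653]
contact_force: [0.0, -0.4, -2.6]
```

```bash
python3 -m crank '[[[0.01,0,0,0.001,0,0,0],[0.01,0,0,0.001,0,0,0]]]'|grep -E "tcp|contact"; python3 -m crank '[[[0.01,0,0,0,0,0,0]]]'|grep -E "tcp|contact"; python3 -m crank '[[[0.01,0,0,0,0,0,0]]]'|grep -E "tcp|contact"

```

```text
tcp_pos: [0.5138, -0.0799, 0.1635]
contact_force: [-0.3, 0.2, 0.7]
tcp_pos: [0.5138, -0.08, 0.1634]
contact_force: [-0.2, 0.7, 0.7]
tcp_pos: [0.5138, -0.08, 0.1635]
contact_force: [-0.5, -0.8, 0.9]
```

```bash
python3 -m crank '[[[0.01,0,0,-0.0002,0,0,0],[0.01,0,0,0,0,0,0],[0.01,0,0,0,0,0,0],[0.01,0,0,0,0,0,0],[0.01,0,0,0,0,0,0],[0.01,0,0,0,0,0,0],[0.01,0,0,0,0,0,0],[0.01,0,0,0,0,0,0],[0.01,0,0,0,0,0,0],[0.01,0,0,0,0,0,0],[0.01,0,0,0,0,0,0],[0.01,0,0,0,0,0,0]]]'|grep -E "clock|tcp|contact"; python3 go.py 0.576 -0.170 0.190
```

```text
clock: 10.3
tcp_pos: [0.5137, -0.08, 0.1635]
contact_force: [-0.3, -0.3, 0.7]
t 10.3 tcp [ 0.5137 -0.08    0.1635] F [-0.34 -0.28  0.71] Mo [-0.03   0.016 -0.023] w 0.015 g 50.1
y yaw 85.22 z [ 0. -0. -1.]
tool shift [-0.0696 -0.0845 -0.0265]
```

```bash
python3 -m crank '[[[0.01,0,0,-0.008,0,0,0],[0.01,0,0,-0.0185,0,0,0],[0.01,-0.0232,-0.0282,0,0,0,0],[0.01,-0.0232,-0.0282,0,0,0,0],[0.01,-0.0232,-0.0281,0,0,0,0],[0.01,0,0,0,0,0,0],[0.01,0,0,0.008,0,0,0],[0.01,0,0,0,0,0,0],[0.01,0,0,0,0,0,0]]]'|grep -E "clock|tcp|contact"; python3 go.py 0.576 -0.170 0.181
python3 -m crank '[[[0.01,0,0,0.001,0,0,0],[0.01,0,0,0.001,0,0,0],[0.01,0,0,0,0,0,0]]]'|grep -E "tcp|contact"; python3 -m crank '[[[0.01,0,0,0,0,0,0]]]'|grep -E "tcp|contact"
python3 - <<'E'
import cv2
from workcell import *
cv2.imwrite("pics/e.png",cv2.resize(get_image("side")["pixels"][110:250,280:440],None,fx=4,fy=4,interpolation=cv2.INTER_CUBIC))
E
```

```text
clock: 11.42
tcp_pos: [0.5758, -0.1693, 0.1823]
contact_force: [-0.8, -0.4, -2.8]
t 11.43 tcp [ 0.5758 -0.1693  0.1823] F [-0.83 -0.43 -2.82] Mo [0.003 0.008 0.006] w 0.0152 g 50.0
y yaw 85.26 z [ 2.e-04  0.e+00 -1.e+00]
tool shift [-0.0003 -0.0006  0.0013]
tcp_pos: [0.576, -0.1699, 0.18]
contact_force: [-0.6, -0.2, -2.6]
tcp_pos: [0.576, -0.17, 0.18]
contact_force: [0.7, -0.4, -2.3]
```

View pics/e.png

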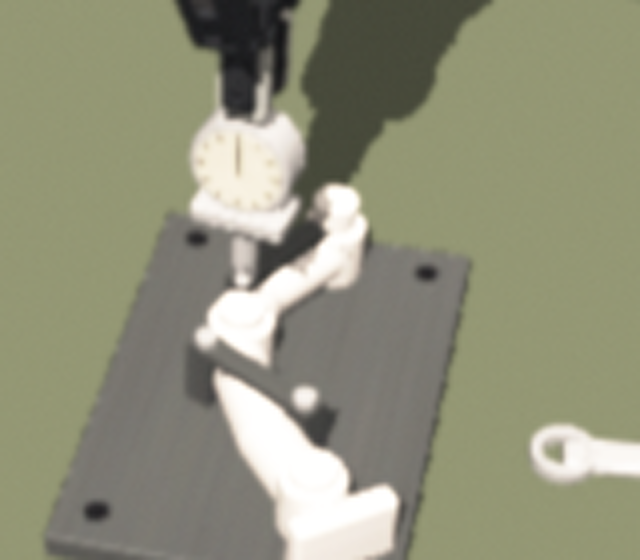

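The ball at (243,283) stands over the elbow pad at (243,308), with a gap of about a centimetre.

```bash
python3 -m crank '[[[0.01,0,0,0.002,0,0,0],[0.01,0,0,0.002,0,0,0],[0.01,0,0,0,0,0,0]]]'|grep -E "tcp|contact"; python3 -m crank '[[[0.01,0,0,0,0,0,0]]]'|grep -E "tcp|contact"

```

```text
tcp_pos: [0.5759, -0.17, 0.1757]
contact_force: [-0.4, 0.8, -2.8]
tcp_pos: [0.576, -0.17, 0.176]
contact_force: [-0.0, -0.0, -2.6]
```

```bash
python3 -m crank '[[[0.01,0,0,0.001,0,0,0],[0.01,0,0,0.001,0,0,0],[0.01,0,0,0,0,0,0]]]'|grep -E "tcp|contact"; python3 -m crank '[[[0.01,0,0,0,0,0,0]]]'|grep -E "contact"

```

```text
tcp_pos: [0.576, -0.1699, 0.1739]
contact_force: [-0.2, -0.5, -2.2]
contact_force: [0.1, 0.7, -2.6]
```

```bash
python3 -m crank '[[[0.01,0,0,0.001,0,0,0],[0.01,0,0,0.001,0,0,0],[0.01,0,0,0,0,0,0]]]'|grep -E "tcp|contact"; python3 -m crank '[[[0.01,0,0,0,0,0,0]]]'|grep -E "contact"

```

```text
tcp_pos: [0.576, -0.17, 0.1718]
contact_force: [-0.4, 0.7, -1.9]
contact_force: [0.1, 0.3, -2.3]
```

```bash
python3 -m crank '[[[0.01,0,0,0.001,0,0,0],[0.01,0,0,0,0,0,0]]]'|grep -E "tcp|contact"; python3 -m crank '[[[0.01,0,0,0,0,0,0]]]'|grep -E "contact"

```

```text
tcp_pos: [0.576, -0.17, 0.1709]
contact_force: [-0.4, -0.6, -2.4]
contact_force: [-0.4, 0.5, -2.2]
```

```bash
python3 -m crank '[[[0.01,0,0,0.001,0,0,0],[0.01,0,0,0,0,0,0]]]'|grep -E "tcp|contact"; python3 -m crank '[[[0.01,0,0,0,0,0,0]]]'|grep -E "contact"

```

```text
tcp_pos: [0.576, -0.17, 0.1699]
contact_force: [-0.2, 0.3, -2.5]
contact_force: [0.1, 0.2, -2.5]
```

```bash
python3 -m crank '[[[0.01,0,0,0.001,0,0,0],[0.01,0,0,0.001,0,0,0],[0.01,0,0,0,0,0,0]]]'|grep -E "tcp|contact"; python3 -m crank '[[[0.01,0,0,0,0,0,0]]]'|grep -E "contact"

```

```text
tcp_pos: [0.576, -0.17, 0.1679]
contact_force: [-0.3, -0.5, -3.4]
contact_force: [0.8, 0.1, -2.4]
```

```bash
python3 -m crank '[[[0.01,0,0,0.001,0,0,0],[0.01,0,0,0.001,0,0,0],[0.01,0,0,0,0,0,0]]]'|grep -E "tcp|contact"; python3 -m crank '[[[0.01,0,0,0,0,0,0]]]'|grep -E "contact"

```

```text
tcp_pos: [0.5761, -0.17, 0.1661]
contact_force: [-0.1, 0.3, 0.2]
contact_force: [-0.0, 0.2, -0.8]
```

```bash
python3 -m crank '[[[0.01,0,0,0.0005,0,0,0],[0.01,0,0,0,0,0,0]]]'|grep -E "tcp|contact"; python3 -m crank '[[[0.01,0,0,0,0,0,0]]]'|grep -E "contact";python3 -m crank '[[[0.01,0,0,0,0,0,0]]]'|grep -E "contact"

```

```text
tcp_pos: [0.5761, -0.17, 0.1656]
contact_force: [0.2, -0.3, -0.1]
contact_force: [0.2, -0.7, -0.8]
contact_force: [-0.3, 0.2, 0.7]
```

```bash
python3 -m crank '[[[0.01,0,0,0.0002,0,0,0],[0.01,0,0,0,0,0,0]]]'|grep -E "tcp|contact"; python3 -m crank '[[[0.01,0,0,0,0,0,0],[0.01,0,0,0,0,0,0],[0.01,0,0,0,0,0,0],[0.01,0,0,0,0,0,0]]]'|grep -E "contact";python3 -m crank '[[[0.01,0,0,0,0,0,0],[0.01,0,0,0,0,0,0],[0.01,0,0,0,0,0,0],[0.01,0,0,0,0,0,0]]]'|grep -E "contact"; python3 -m crank '[[[0.01,0,0,0,0,0,0],[0.01,0,0,0,0,0,0]]]'|grep -E "contact"; python3 go.py 0.554 -0.254 0.190
```

```text
tcp_pos: [0.5761, -0.17, 0.1653]
contact_force: [0.2, -0.3, 0.4]
contact_force: [0.7, 0.1, -0.6]
contact_force: [0.6, -1.0, 0.4]
contact_force: [0.2, 0.1, 1.2]
t 17.23 tcp [ 0.576  -0.17    0.1653] F [0.22 0.12 1.16] Mo [-0.038 -0.068  0.032] w 0.0151 g 50.3
y yaw 85.22 z [-0.  0. -1.]
tool shift [ 0.015  -0.0856 -0.0247]
```

Mean contact force there was about 2.8 N (≈1.9 mm), held for over a second. On to the tip pad.

```bash
python3 -m crank '[[[0.01,0,0,-0.007,0,0,0],[0.01,0,0,-0.018,0,0,0],[0.01,0.005,-0.0285,0,0,0,0],[0.01,0.005,-0.0285,0,0,0,0],[0.01,0.005,-0.0286,0,0,0,0],[0.01,0,0,0,0,0,0],[0.01,0,0,0.009,0,0,0],[0.01,0,0,0,0,0,0],[0.01,0,0,0,0,0,0]]]'|grep -E "clock|tcp|contact"; python3 go.py 0.554 -0.254 0.180
python3 - <<'E'
import cv2
from workcell import *
cv2.imwrite("pics/t.png",cv2.resize(get_image("side")["pixels"][90:230,280:440],None,fx=4,fy=4,interpolation=cv2.INTER_CUBIC))
E
```

```text
clock: 18.35
tcp_pos: [0.5541, -0.2533, 0.1812]
contact_force: [-0.4, 0.1, -3.1]
t 18.35 tcp [ 0.5541 -0.2533  0.1812] F [-0.38  0.13 -3.14] Mo [-0.027 -0.027  0.028] w 0.0155 g 50.0
y yaw 85.27 z [-3.e-04  2.e-04 -1.e+00]
tool shift [ 0.     -0.0007  0.0012]
```

View pics/t.png

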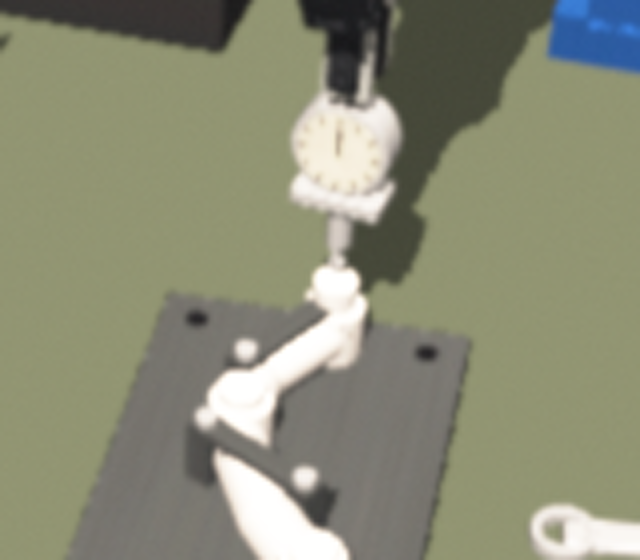

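The ball (338,263) sits above the tip pad (336,277), and this gap is smaller.

```bash
python3 -m crank '[[[0.01,0,0,0.001,0,0,0],[0.01,0,0,0.001,0,0,0],[0.01,0,0,0,0,0,0]]]'|grep -E "tcp|contact"; python3 -m crank '[[[0.01,0,0,0,0,0,0]]]'|grep -E "contact"

```

```text
tcp_pos: [0.5539, -0.254, 0.1792]
contact_force: [0.3, -0.8, -2.6]
contact_force: [-0.5, -0.2, -3.2]
```

```bash
python3 -m crank '[[[0.01,0,0,0.001,0,0,0],[0.01,0,0,0.001,0,0,0],[0.01,0,0,0,0,0,0]]]'|grep -E "tcp|contact"; python3 -m crank '[[[0.01,0,0,0,0,0,0]]]'|grep -E "contact"

```

```text
tcp_pos: [0.5539, -0.254, 0.1772]
contact_force: [-0.5, 0.7, -3.0]
contact_force: [0.4, 0.2, -3.0]
```

```bash
python3 -m crank '[[[0.01,0,0,0.001,0,0,0],[0.01,0,0,0.001,0,0,0],[0.01,0,0,0,0,0,0]]]'|grep -E "tcp|contact"; python3 -m crank '[[[0.01,0,0,0,0,0,0]]]'|grep -E "contact"

```

```text
tcp_pos: [0.5539, -0.254, 0.1752]
contact_force: [-1.2, -0.4, -2.9]
contact_force: [0.6, -0.1, -3.0]
```

```bash
python3 -m crank '[[[0.01,0,0,0.001,0,0,0],[0.01,0,0,0.001,0,0,0],[0.01,0,0,0,0,0,0]]]'|grep -E "tcp|contact"; python3 -m crank '[[[0.01,0,0,0,0,0,0]]]'|grep -E "contact"

```

```text
tcp_pos: [0.554, -0.254, 0.1735]
contact_force: [0.8, 0.3, 0.7]
contact_force: [-0.0, 0.2, -0.9]
```

```bash
python3 -m crank '[[[0.01,0,0,0.0002,0,0,0],[0.01,0,0,0,0,0,0]]]'|grep -E "tcp|contact"; python3 -m crank '[[[0.01,0,0,0,0,0,0]]]'|grep -E "contact";python3 -m crank '[[[0.01,0,0,0,0,0,0]]]'|grep -E "contact"; python3 -m crank '[[[0.01,0,0,0,0,0,0]]]'|grep -E "contact"
```

```text
tcp_pos: [0.554, -0.254, 0.1732]
contact_force: [-0.0, 0.3, -0.2]
contact_force: [0.1, -0.6, 0.3]
contact_force: [-1.0, 0.2, 0.5]
contact_force: [0.4, 0.6, 0.5]
```

```bash
python3 -m crank '[[[0.01,0,0,0,0,0,0],[0.01,0,0,0,0,0,0],[0.01,0,0,0,0,0,0],[0.01,0,0,0,0,0,0],[0.01,0,0,0,0,0,0],[0.01,0,0,0,0,0,0],[0.01,0,0,0,0,0,0]]]'|grep -E "clock|tcp|contact"; python3 -m crank '[[[0.01,0,0,-0.006,0,0,0],[0.01,0,0,-0.02,0,0,0],[0.01,0,0,-0.008,0,0,0],[0.01,0,0,0,0,0,0]]]'|grep -E "tcp"; python3 go.py 0.552 0.189 0.207
python3 - <<'E'
from h import *
P=[p2w(SIDE,180+x/2.5,220+y/2.5,.06)[:2] for x,y in[(218,273),(305,296),(278,361),(195,326)]]
print(np.round(P,4),np.mean(P,0))
print((w2p(SIDE,[.552,.189,.052])-[180,220])*2.5)
E
```

```text
clock: 21.9
tcp_pos: [0.554, -0.254, 0.1731]
contact_force: [-0.4, 0.3, 0.0]
tcp_pos: [0.5542, -0.2541, 0.2075]
t 22.4 tcp [ 0.5542 -0.2541  0.2075] F [-0.16  0.05 -2.74] Mo [0.019 0.001 0.016] w 0.0155 g 50.2
y yaw 85.22 z [ 7.e-04 -3.e-04 -1.e+00]
tool shift [3.910e-02 4.414e-01 3.000e-04]
[[0.5801 0.1718]
 [0.5271 0.1697]
 [0.5267 0.2132]
 [0.5786 0.2082]] [0.55313862 0.19072799]
[252.70100622 318.75546229]
```

```bash
python3 -m crank '[[[0.01,0.0039,0.0441,0,0,0,0],[0.01,0.0039,0.0441,0,0,0,0],[0.01,0.0039,0.0441,0,0,0,0],[0.01,0.0039,0.0441,0,0,0,0],[0.01,0.0039,0.0441,0,0,0,0],[0.01,0.0039,0.0441,0,0,0,0],[0.01,0.0039,0.0441,0,0,0,0],[0.01,0.0039,0.0441,0,0,0,0],[0.01,0.0039,0.0441,0,0,0,0],[0.01,0.0039,0.0441,0,0,0,0],[0.01,0,0,0,0,0,0],[0.01,0,0,0,0,0,0]]]'|grep -E "clock|tcp|contact"; python3 go.py 0.552 0.189 0.126
```

```text
clock: 23.9
tcp_pos: [0.5516, 0.1885, 0.2064]
contact_force: [-0.1, -0.3, -3.7]
t 23.9 tcp [0.5516 0.1885 0.2064] F [-0.09 -0.26 -3.67] Mo [-0.068 -0.003 -0.015] w 0.0151 g 50.5
y yaw 85.24 z [-1.e-03 -6.e-04 -1.e+00]
tool shift [-0.0004  0.0006  0.0804]
```

Descending first to a ball height of about 30 mm, inside the hole with the shoulder still above the brass corners, then the rest of the way.

```bash
python3 -m crank '[[[0.01,0,0,0.015,0,0,0],[0.01,0,0,0.015,0,0,0],[0.01,0,0,0.01,0,0,0],[0.01,0,0,0.01,0,0,0],[0.01,0,0,0.01,0,0,0],[0.01,0,0,0,0,0,0],[0.01,0,0,0,0,0,0]]]'|grep -E "clock|tcp|contact"
python3 go.py 0.552 0.189 0.126
```

```text
clock: 24.78
tcp_pos: [0.552, 0.1888, 0.1474]
contact_force: [0.1, 0.3, -1.4]
t 24.77 tcp [0.552  0.1888 0.1474] F [ 0.1   0.26 -1.38] Mo [ 0.032  0.029 -0.019] w 0.0151 g 50.4
y yaw 85.22 z [ 4.e-04  1.e-04 -1.e+00]
tool shift [0.     0.0002 0.0214]
```

```bash
python3 -m crank '[[[0.01,0,0,0.005,0,0,0],[0.01,0,0,0.005,0,0,0],[0.01,0,0,0.004,0,0,0],[0.01,0,0,0.003,0,0,0],[0.01,0,0,0,0,0,0],[0.01,0,0,0,0,0,0]]]'|grep -E "clock|tcp|contact"
python3 -m crank '[[[0.01,0,0,0.002,0,0,0],[0.01,0,0,0.001,0,0,0],[0.01,0,0,0,0,0,0]]]'|grep -E "clock|tcp|contact"
```

```text
clock: 25.52
tcp_pos: [0.5519, 0.1887, 0.1302]
contact_force: [0.0, 0.4, -2.6]
clock: 25.9
tcp_pos: [0.5518, 0.1887, 0.127]
contact_force: [0.5, -0.1, -2.8]
```

```bash
python3 -m crank '[[[0.01,0,0,0.001,0,0,0],[0.01,0,0,0,0,0,0]]]'|grep -E "tcp|contact"
python3 -m crank '[[[0.01,0,0,0.001,0,0,0],[0.01,0,0,0,0,0,0]]]'|grep -E "tcp|contact"
```

```text
tcp_pos: [0.5519, 0.1887, 0.126]
contact_force: [-0.8, -0.5, -2.3]
tcp_pos: [0.5521, 0.1887, 0.1258]
contact_force: [-0.9, -1.2, 3.8]
```

Contact came at TCP z 0.1258, exactly the height at the original grasp, so the shoulder is home. Opening and backing off straight up.

```bash
python3 -m crank '[[[0.02,0,0,0,0,0,0],[0.03,0,0,0,0,0,0],[0.05,0,0,0,0,0,0],[0.06,0,0,0,0,0,0],[0.06,0,0,0,0,0,0],[0.06,0,0,-0.02,0,0,0],[0.06,0,0,-0.04,0,0,0],[0.06,0,0,-0.05,0,0,0],[0.06,0,0,-0.05,0,0,0],[0.06,0.05,-0.03,0,0,0,0],[0.06,0.05,-0.03,0,0,0,0],[0.06,0.05,-0.03,0,0,0,0]]]'
python3 - <<'E'
import cv2
from workcell import *
a=get_image("top")["pixels"][200:330,130:290];b=get_image("side")["pixels"][260:400,180:380]
cv2.imwrite("pics/z.png",cv2.hconcat([cv2.resize(a,(400,325)),cv2.resize(b,(400,325))]))
E
```

```text
clock: 27.9
tcp_pos: [0.3934, 0.1109, 0.285]
tool_rot: [0.131, 3.139, -0.0]
contact_force: [0.3, 0.4, 1.9]
grip_width: 0.0598
gripper_force: 0.0
```

View pics/z.png

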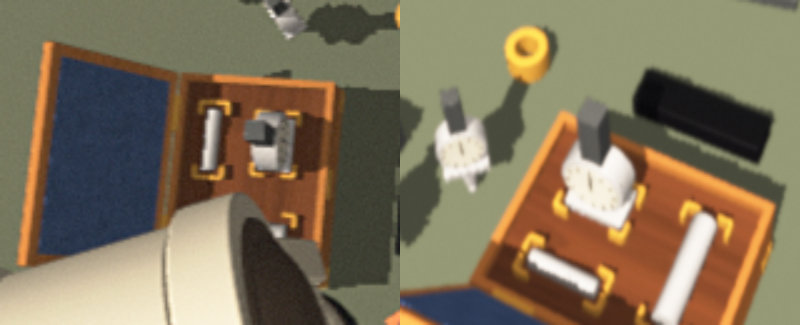

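The indicator stands upright at side (597,175), its shoulder between the brass corners as at the start. The robot is clear and nothing else in view has moved.

```bash
python3 -m crank '[[[0.06,0,0,0,0,0,0],[0.06,0,0,0,0,0,0],[0.06,0,0,0,0,0,0]]]' >/dev/null; python3 -c "
from workcell import *
print(sign_off())"
```

```text
the job is handed in; nothing more can be done
None
```

I touched off the foot, elbow and tip pads in that order, each pressed in about 2 mm (judged from a spring force of about 3 N) and held for at least a second; the indicator is back in its slot at the height I picked it up from, and I handed the job in at about 28 s.

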